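Stand the fallen test-tube rack up and push it back to the trunking

ROBOT

A 6-joint arm with a two-finger parallel gripper is mounted at the origin on the work surface. World frame = base frame: x ahead of the robot, y to its left, z up, the work surface at z = 0. Lengths are in m, angles in degrees, forces in N, time in s.
With the tool pointing down it reaches from about 0.375 to 0.9 m from the base axis. Payload 3.1 kg.
Tool frame: the origin (TCP) lies on the centre line of the jaws, within the pads' length; the fingertips stand 25 mm ahead of it and the grasp point (between the pads) lies 6 mm ahead of it; z points along the fingers, y is the line along which they close (so a half turn about z gives the same grasp; the last joint's range is limited). The gripper opens to 87 mm and grips with 3 to 60 N. Pads are 19 mm wide; open, the fingers measure 117 mm over their backs; the gripper's body (75 mm by 190 mm) begins 51 mm behind the grasp point.
Start: joints at [63.742, 30.224, 82.088, -0, 67.689, -10.227], TCP at [0.173, 0.601, 0.248] pointing down, gripper open.
Joint ranges: [-176.69, 176.69], [-43.24, 126.21], [12.49, 139.97], [-82, 262], [0, 151.66], [-163.58, 163.58]. Speed limits (degrees/s): [159.86, 159.86, 180, 180, 180, 180].

INTERFACE

Orientations are given as a 3x3 rotation matrix whose columns are the frame's x, y, z axes.
In Python, from rig import read_state, capture, camera_params, hand_in gives the robot as it stands.
- The arm moves only by the tool apply_moves, never from a script. Its argument "rows" is a list of rows, each an object of numbers: "x", "y", "z": the shift along the tool's x, y, z in mm; "rx", "ry", "rz": the turn, a rotation vector about the tool's x, y, z in units of 6 degrees (1.0 is 6 degrees); "claw": the closure in counts, from 0 (fully open) to 255 (shut). A call has 1 to 10 rows; each row is the pose to reach, as a shift and turn from the pose commanded when the call began, along the tool's axes at that moment; what a row does not reach only later rows make up. A row lasts 1/8 s, in which the tool goes at most 62.5 mm and 10.7 degrees, less where a joint would pass 70% of its speed; a pose out of reach is approached as far as the arm can. A call with a gripper value outside its range is refused whole. The fingers move at their own pace and stop on an object; the grip force is fixed at half the most. Time passes only in rows, so rows that repeat a pose let the fingers close. It gives the time, the measured TCP pose, the force, the opening and the grip force at its end, in the units of the state.
- read_state(): the state, without advancing time (a new reading comes with each control period).
- capture(name): name is "scene" or "top" or "wrist"; returns (picture, depth): 384x512x3 uint8, red, green, blue; 384x512 float32, m along the optical axis (not along the pixel's ray), 0 where there is no reading.
- camera_params(name): a dict with "fx", "fy", "cx", "cy" (pixels), "xyz" and "orientation" of the camera in the world. Camera axes: x right, y up, looking along -z (the intrinsics and any distortion apply to the point x, -y, -z); pixel columns grow to the right and rows downward; lengths in m; the calibration is good to about 2 mm. A picture is of the moment at which its call begins: read the wrist's pose just before it. camera_params takes no time and is no camera call; for the wrist camera it gives the pose at the moment of the call.
- hand_in(): hands the job in; it is judged then, once.
The state is a dict: "time_s": time; "joint_positions": joint angles; "qvel": joint speeds; "tau": joint torques, N m; "position": TCP position; "tcp_rot": TCP orientation; "force": force on the tool from outside, world axes, zero at the start; "moment": the same for the moment, N m; "opening": opening from 0.0 (shut) to 1.0 (fully open); "grasp_force": force on a finger pad.
Only numpy, scipy, OpenCV 4.12 (cv2) and the standard library are available. Lean on these libraries where they do the work, as an engineer would, in place of code of your own. Each camera call takes 0.05 s, during which the arm holds its last target. There are 200 camera calls.

TASK

The empty wooden test-tube rack has been knocked over and lies on its long side on the lab bench. Push it with the fingertips until it tips up and stands on its base again, then push it straight back along the bench until the whole length of its base is flush against the front of the grey service trunking. Do not pick the rack up, and leave the full rack and the other glassware where they are.

Things in the scene. Friction and masses are not known exactly. Their poses are not given: they have to be found in the camera images.
- rack: Fallen empty test-tube rack: pale wood, three boards between two end panels, open long sides. Standing: 210 mm long (y), 80 deep (x), 72 high (z). Origin: centre of the base's underside; z points out of the top board. At the start it lies on its -x side, x straight up: 80 mm high, 72 wide; underside towards the trunking, top board towards the robot, turned up to 26 degrees. Slides with friction 0.5 to 0.75.
- rack_top (a point): Middle of the outer face of the rack's top board (rack x 0, y 0, z 72 mm), axes as the rack's. At the start this face is upright, 80 mm high, and faces the robot. Pushed away from the robot high on it, the rack tips about its heel edge, balances when turned by some 35 degrees, then falls onto its base by itself. Pushed low, it only slides. About 0.25 to 0.42 kg, centre of mass 28 mm above its underside.
- rack_mid (a point): Middle of the rack (rack x 0, y 0) at half the height of its middle board. The boards, measured from the underside when standing: base 0 to 14 mm, middle board 34 to 40 mm, top board 64 to 72 mm; all 80 mm deep; upper two with 2 rows of 6 holes of 22 mm. End panels 10 mm thick, full height. The standing rack can be slid by pushing on a board's edge or an end panel's edge, best below 50 mm.
- rack_heel_l (a point): One end (at rack y +105 mm) of the lower long edge of the rack's base on the side it lies on (rack x -40, z 0): the edge about which it tips, on the bench from start to finish.
- rack_heel_r (a point): The other end (rack y -105 mm) of the same edge.
- rack_toe_l (a point): One end (rack y +105 mm) of the opposite long edge of the base's underside (rack x +40, z 0): 80 mm up at the start, on the bench when the rack stands; the edge that comes against the trunking.
- rack_toe_r (a point): The other end (rack y -105 mm) of the same edge.
- trunking_face (a point): Middle of the bottom edge of the front face of the grey service trunking, a fixed box 1260 mm long, 120 mm deep and 60 mm high across the back of the bench, with sockets and a gas turret on its top. Its front is flat and upright. Axes: x points into the trunking (away from the robot, square to its front), y runs along the front, z up. The front lies 20 to 190 mm beyond the rack's base once it stands.
- full_rack: A second rack of the same size and wood standing upright with six glass test tubes in it (136 mm high over the tubes), near the trunking at one side of the rack's place. Origin: centre of the underside. Leave alone.
- bottle: Clear reagent bottle with a green cap and paper label, 68 mm across, 135 mm high, upright near the trunking on the side opposite the full rack. Origin: centre of the underside. Leave alone.
- flask: Empty glass conical flask, 68 mm across the foot, 107 mm high, upright, beside the work. Origin: centre of the underside. Leave alone.
- beaker: Glass beaker, 68 mm across, 88 mm high, upright, beside the work on the other side from the flask. Origin: centre of the underside. Leave alone.
- cylinder: Glass measuring cylinder on a blue foot 64 mm across, 199 mm high, upright, to the left nearer the robot. Origin: centre of the underside. Leave alone.
- dish: Shallow clear lidded dish, 92 mm across, 16 mm high, to the right nearer the robot. Origin: centre of the underside. Leave alone.
- bung: Black rubber bung, 36 mm across the top, 26 mm high, to the left. Origin: centre of the underside. Leave alone.

How it is judged (in metres and radians):
On the way, in this order (a step that is already met when the one before it is completed fails the run):
1. the rack stands on its base again, away from the trunking (angle between rack's own z axis and vertical below 0.06 rad and height (world z) of rack below 0.008 m and linear speed of rack below 0.02 m/s and angular speed of rack below 0.1 rad/s), for 0.2 s.
2. the standing rack is pushed back flush against the trunking (angle between rack's own z axis and vertical below 0.06 rad and height (world z) of rack below 0.008 m and x of each of rack_toe_l, rack_toe_r in the frame of trunking_face above -0.007 m), for 0.2 s.
At the end, for the whole second after the job is handed in: The rack stands upright on its base on the bench (within 0.06 rad), at rest, with both ends of its front base edge within 7 mm of the trunking's front; the other things stand where they were, upright and within 20 mm (all of step 2 and linear speed of rack below 0.02 m/s and angular speed of rack below 0.1 rad/s and distance of each of full_rack, bottle, flask, beaker, cylinder, dish, bung from where it was at the start of the episode below 0.02 m and angle between each of full_rack, bottle, flask, beaker, cylinder, dish, bung's own z axis and vertical below 0.15 rad); the robot touches nothing.
It fails at once if the rack is lifted: the base edge it tips about leaves the bench by more than 25 mm (height (world z) of any of rack_heel_l, rack_heel_r above 0.025 m).
It fails at once if another thing is shifted by more than 20 mm or tipped (distance of any of full_rack, bottle, flask, beaker, cylinder, dish, bung from where it was at the start of the episode above 0.02 m or angle between any of full_rack, bottle, flask, beaker, cylinder, dish, bung's own z axis and vertical above 0.3 rad).
It also fails if it takes over 58 s, if anything falls off the work surface, if the arm or the gripper's body presses on something with over 40 N, if the wrist force passes 120 N, or if a joint passes its speed limit or range.

## Working session

There is one attempt and no reset: what is moved stays moved. The work goes in short steps, Python scripts to look and compute and a tool call to move; the robot and the scene stay as the last step left them, time stands still between calls to the robot, and variables do not carry over. Pictures are saved under pics/ and viewed, at most 10 in all, crops included, and the job is handed in when it is done.

Besides the shell and the picture viewer there is one more tool, called after "Call:" in YAML: its name, and indented under it one key for each argument. apply_moves: Moves the arm, as the interface text tells. Its arguments: {"type":"object","properties":{"rows":{"type":"array"}},"required":["rows"]}

```bash
ls; mkdir -p pics; cat > h.py <<'E'
import numpy as np, cv2
from rig import read_state, capture, camera_params, hand_in
def world(name,d,p):
    R=np.array(p['orientation']);t=np.array(p['xyz'])
    v,u=np.mgrid[0:d.shape[0],0:d.shape[1]]
    P=np.stack([(u-p['cx'])/p['fx']*d,-(v-p['cy'])/p['fy']*d,-d],-1)
    return P@R.T+t
E
python3 - <<'E'
from h import *
s=read_state();print(s['time_s'],s['position'],s['tcp_rot'],s['force'])
for n in ('scene','top'):
    p=camera_params(n);print(n,p)
    im,d=capture(n);cv2.imwrite(f'pics/{n}0.png',im[...,::-1]);np.savez(f'{n}0.npz',im=im,d=d,W=world(n,d,p))
E
```

```text
pics
0.0 [0.17225715 0.60007005 0.24653472] [[-9.61124328e-01  2.76114235e-01 -9.77889348e-04]
 [ 2.76115696e-01  9.61122316e-01 -2.00402847e-03]
 [ 3.86530487e-04 -2.19613112e-03 -9.99997514e-01]] [-0.7907355   0.63985762 -0.78038524]
scene {'fx': 445.5611652787788, 'fy': 445.5611652787788, 'cx': 252.94784557023505, 'cy': 186.47939784052747, 'xyz': array([1.07849418, 0.8728809 , 0.76338778]), 'orientation': array([[-0.85361095, -0.28442329,  0.43640777],
       [ 0.52089687, -0.47225561,  0.71108444],
       [ 0.00384704,  0.83431291,  0.55127776]])}
top {'fx': 354.73886906230683, 'fy': 354.73886906230683, 'cx': 260.7790282126835, 'cy': 194.5325801586942, 'xyz': array([0.39311704, 0.00516145, 1.15603251]), 'orientation': array([[-5.47878055e-04,  9.88513013e-01, -1.51134784e-01],
       [-9.99806465e-01,  2.43066451e-03,  1.95224120e-02],
       [ 1.96655163e-02,  1.51116230e-01,  9.88320369e-01]])}
```

View pics/top0.png

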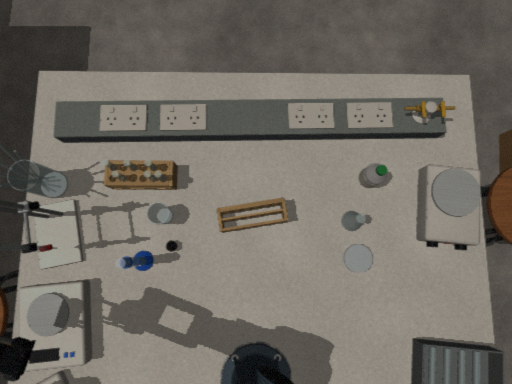

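View pics/scene0.png

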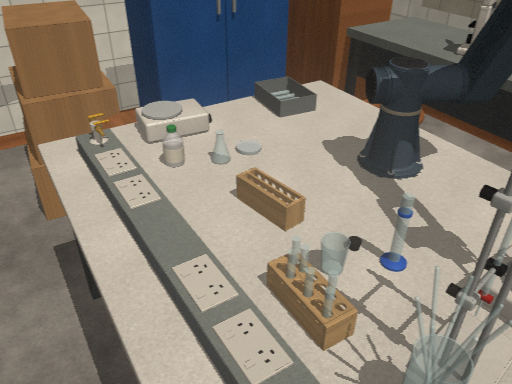

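The top view shows the fallen rack at about (252,215), slightly turned. The trunking front runs along rows 134–141, the full rack is at (140,175), the bottle at (375,175), the flask at (353,220), the beaker at (162,214) and the bung at (172,245). Next I measure the rack and the trunking.

```bash
python3 - <<'E'
from h import *
for n in ('top','scene'):
    z=np.load(n+'0.npz');im,d,W=z['im'],z['d'],z['W']
    print(n)
    ok=d>0
    hsv=cv2.cvtColor(im,cv2.COLOR_RGB2HSV)
    # rack: wood colour, near
    reg=ok&(W[...,0]>.3)&(W[...,0]<.62)&(abs(W[...,1])<.16)&(W[...,2]>.012)&(W[...,2]<.12)
    m=reg&(W[...,2]>.07)
    print('rack n',reg.sum(),m.sum(),'z pct',np.percentile(W[m][:,2],[5,50,95]))
    r=cv2.minAreaRect((W[m][:,:2]*1000).astype(np.float32));print('top rect mm',r,cv2.boxPoints(r))
    # wood mask
    hm=(hsv[...,0]>8)&(hsv[...,0]<25)&(hsv[...,1]>80)&reg
    r=cv2.minAreaRect((W[hm&m][:,:2]*1000).astype(np.float32));print('wood rect',r)
    b=ok&(abs(W[...,1])<.5)&(W[...,2]<.01)&(W[...,0]>.3)&(W[...,0]<.6);print('bench z',np.median(W[b][:,2]))
    # trunking top front edge & face
    t=ok&(W[...,2]>.052)&(W[...,2]<.068)&(W[...,0]>.6)&(W[...,0]<.95)
    ys=np.arange(-.5,.55,.05);pts=[]
    for y in ys:
        k=t&(abs(W[...,1]-y)<.012)
        if n=='top':k&=(abs(hsv[...,1].astype(int))<256)
        if k.sum()>5: pts.append((y,W[k][:,0].min(),np.median(W[k][:,2])))
    pts=np.array(pts);print(np.round(pts,4).tolist())
    if len(pts)>3:print('fit',np.polyfit(pts[:,0],pts[:,1],1))
    # others: blobs
    o=(ok&(W[...,2]>.012)&(W[...,0]>.2)&(W[...,0]<.72)&(abs(W[...,1])<.5)).astype(np.uint8)
    N,l,st,c=cv2.connectedComponentsWithStats(o)
    for i in range(1,N):
        if st[i,4]>60:
            q=W[l==i];print(st[i].tolist(),np.round(np.percentile(q,[2,50,98],axis=0),3).tolist())
E
```

```text
top
rack n 1108 796 z pct [0.07622127 0.0808016  0.0841954 ]
top rect mm ((498.3560791015625, 11.764625549316406), (72.69804382324219, 210.02061462402344), 9.379637718200684) [[445.37897 109.44696]
 [479.60712 -97.7657 ]
 [551.3332  -85.91771]
 [517.10504 121.29495]]
wood rect ((498.0111083984375, 10.920761108398438), (71.5261001586914, 208.5380096435547), 9.455074310302734)
bench z 0.0009833497227830224
[[-0.5, 0.7636, 0.0647], [-0.45, 0.7623, 0.0643], [-0.4, 0.7609, 0.0641], [-0.35, 0.6011, 0.0635], [-0.3, 0.7584, 0.0645], [-0.25, 0.7572, 0.0644], [-0.2, 0.7579, 0.0646], [-0.15, 0.7563, 0.0638], [-0.1, 0.756, 0.0643], [-0.05, 0.7551, 0.0644], [-0.0, 0.7537, 0.0641], [0.05, 0.7529, 0.0643], [0.1, 0.752, 0.0638], [0.15, 0.7504, 0.0642], [0.2, 0.75, 0.0644], [0.25, 0.6001, 0.0635], [0.3, 0.6014, 0.0639], [0.35, 0.6144, 0.0637], [0.4, 0.6012, 0.0647], [0.45, 0.6165, 0.064], [0.5, 0.7451, 0.0635]]
fit [-0.11603562  0.71269395]
[101, 159, 76, 30, 2063] [[0.587, 0.26, 0.014], [0.619, 0.363, 0.073], [0.664, 0.463, 0.138]]
[359, 163, 28, 25, 534] [[0.592, -0.395, 0.019], [0.617, -0.359, 0.0
[... 1410 characters left out ...]
.0639], [0.35, 0.6292, 0.0638], [0.4, 0.6309, 0.0637], [0.45, 0.631, 0.0636], [0.5, 0.7451, 0.0638]]
fit [-0.0955955  0.7199609]
[162, 124, 22, 41, 679] [[0.6, -0.381, 0.016], [0.634, -0.352, 0.074], [0.659, -0.338, 0.136]]
[211, 130, 19, 33, 380] [[0.464, -0.319, 0.013], [0.491, -0.298, 0.046], [0.513, -0.279, 0.109]]
[235, 139, 26, 14, 274] [[0.324, -0.366, 0.013], [0.367, -0.323, 0.017], [0.408, -0.282, 0.02]]
[236, 167, 69, 62, 2382] [[0.453, -0.086, 0.014], [0.516, 0.037, 0.066], [0.549, 0.119, 0.083]]
[383, 193, 32, 73, 926] [[0.347, 0.347, 0.013], [0.366, 0.364, 0.117], [0.374, 0.373, 0.2]]
[266, 232, 96, 116, 6092] [[0.418, 0.265, 0.014], [0.634, 0.364, 0.071], [0.667, 0.469, 0.137]]
```

Call:
apply_moves:
  rows:
    - {"z":-60}
    - {"x":-407,"y":-508,"z":-60,"rz":-4.23}
    - {"x":-407,"y":-508,"z":-60,"rz":-4.23}
    - {"x":-407,"y":-508,"z":-60,"rz":-4.23}
    - {"x":-407,"y":-508,"z":-60,"rz":-4.23}
    - {"x":-407,"y":-508,"z":-60,"rz":-4.23}
    - {"x":-407,"y":-508,"z":-60,"rz":-4.23}
    - {"x":-407,"y":-508,"z":-60,"rz":-4.23}
    - {"x":-407,"y":-508,"z":-60,"rz":-4.23}
    - {"x":-407,"y":-508,"z":-60,"rz":-4.23}

```text
validation failed for argument at $.ro...
```

Call:
apply_moves:
  rows:
    - {"x":0,"y":0,"z":-60,"rx":0,"ry":0,"rz":0,"claw":0}

```text
time_s: 0.22
position: [0.1712, 0.5975, 0.3022]
tcp_rot: [[-0.961, 0.276, -0.006], [0.276, 0.961, -0.013], [0.002, -0.014, -1.0]]
force: [1.1, 0.7, 0.7]
opening: 0.999
grasp_force: 0.0
```

Call:
apply_moves:
  rows:
    - {"x":-407,"y":-508,"z":0,"rx":0,"ry":0,"rz":-4.23,"claw":0}
    - {"x":-407,"y":-508,"z":0,"rx":0,"ry":0,"rz":-4.23,"claw":0}
    - {"x":-407,"y":-508,"z":0,"rx":0,"ry":0,"rz":-4.23,"claw":0}
    - {"x":-407,"y":-508,"z":0,"rx":0,"ry":0,"rz":-4.23,"claw":0}
    - {"x":-407,"y":-508,"z":0,"rx":0,"ry":0,"rz":-4.23,"claw":0}
    - {"x":-407,"y":-508,"z":0,"rx":0,"ry":0,"rz":-4.23,"claw":0}
    - {"x":-407,"y":-508,"z":0,"rx":0,"ry":0,"rz":-4.23,"claw":0}
    - {"x":-407,"y":-508,"z":0,"rx":0,"ry":0,"rz":-4.23,"claw":0}
    - {"x":-407,"y":-508,"z":0,"rx":0,"ry":0,"rz":-4.23,"claw":0}
    - {"x":-407,"y":-508,"z":0,"rx":0,"ry":0,"rz":-4.23,"claw":0}

```text
time_s: 1.48
position: [0.413, 0.0237, 0.3075]
tcp_rot: [[-0.987, -0.162, 0.0], [-0.162, 0.987, 0.0], [-0.0, 0.0, -1.0]]
force: [0.7, 0.6, 0.1]
opening: 1.002
grasp_force: 0.0
```

```bash
python3 -c "
from h import *
s=read_state();print(s['time_s'],s['position'],np.round(s['tcp_rot'],4),s['joint_positions'])"
```

```text
1.475 [0.41304593 0.02365492 0.30753099] [[-9.868e-01 -1.619e-01  3.000e-04]
 [-1.619e-01  9.868e-01  3.000e-04]
 [-3.000e-04  3.000e-04 -1.000e+00]] [-1.23007620e+01  8.82443011e+00  1.05858394e+02  2.44122430e-02
  6.53056492e+01 -1.11629970e+02]
```

Call:
apply_moves:
  rows:
    - {"x":0,"y":0,"z":60,"rx":0,"ry":0,"rz":0,"claw":0}
    - {"x":0,"y":0,"z":100,"rx":0,"ry":0,"rz":0,"claw":0}
    - {"x":0,"y":0,"z":100,"rx":0,"ry":0,"rz":0,"claw":0}
    - {"x":0,"y":0,"z":100,"rx":0,"ry":0,"rz":0,"claw":0}

```text
time_s: 1.98
position: [0.4136, 0.0256, 0.2085]
tcp_rot: [[-0.987, -0.163, 0.002], [-0.163, 0.987, -0.0], [-0.001, -0.001, -1.0]]
force: [-0.1, 0.0, 1.1]
opening: 1.003
grasp_force: 0.0
```

```bash
python3 - <<'E'
from h import *
s=read_state();print(s['time_s'],s['position'],s['force'])
p=camera_params('wrist');print(p['xyz'],p['orientation'])
im,d=capture('wrist');cv2.imwrite('pics/w1.png',im[...,::-1])
W=world('wrist',d,p)
m=(d>0)&(W[...,2]>.07)&(W[...,2]<.1)&(W[...,0]>.44)&(W[...,0]<.6)&(abs(W[...,1])<.2)
print(m.sum())
if m.sum()>50:
    r=cv2.minAreaRect((W[m][:,:2]*1000).astype(np.float32));print(r,cv2.boxPoints(r),np.median(W[m][:,2]))
E
```

```text
1.975 [0.41357824 0.02563805 0.20846103] [-0.10981762  0.03017285  1.09497251]
[0.3350589  0.01385494 0.34467385] [[-1.63564940e-01 -9.43698407e-01 -2.87541001e-01]
 [ 9.86532445e-01 -1.56609436e-01 -4.71934272e-02]
 [-4.95271850e-04 -2.91387717e-01  9.56604910e-01]]
3842
((497.41754150390625, 14.026451110839844), (73.95050048828125, 209.91419982910156), 9.437121391296387) [[443.73343  111.50042 ]
 [478.152    -95.57282 ]
 [551.1017   -83.44752 ]
 [516.6831   123.625725]] 0.07862702510352335
```

View pics/w1.png

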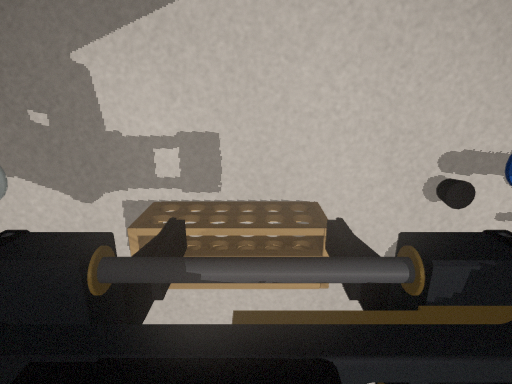

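The wrist view shows the holed top board facing the robot at rows 203–235. Both fingers line up with the rack's length, and the rack pose agrees with the top view (yaw 9.4°). Now I line up and descend behind the upper edge.

Call:
apply_moves:
  rows:
    - {"x":-5,"y":-26,"z":0,"rx":0,"ry":0,"rz":0,"claw":0}
    - {"x":-5,"y":-26,"z":60,"rx":0,"ry":0,"rz":0,"claw":0}
    - {"x":-5,"y":-26,"z":117,"rx":0,"ry":0,"rz":0,"claw":0}
    - {"x":-5,"y":-26,"z":117,"rx":0,"ry":0,"rz":0,"claw":0}
    - {"x":-5,"y":-26,"z":117,"rx":0,"ry":0,"rz":0,"claw":0}

```text
time_s: 2.65
position: [0.4235, 0.0006, 0.0926]
tcp_rot: [[-0.987, -0.163, 0.004], [-0.163, 0.987, -0.001], [-0.004, -0.002, -1.0]]
force: [0.6, 0.0, 0.4]
opening: 0.997
grasp_force: 0.0
```

Call:
apply_moves:
  rows:
    - {"x":-12,"y":0,"z":0,"rx":0,"ry":0,"rz":0,"claw":0}
    - {"x":-22,"y":0,"z":0,"rx":0,"ry":0,"rz":0,"claw":0}
    - {"x":-26,"y":0,"z":0,"rx":0,"ry":0,"rz":0,"claw":0}
    - {"x":-30,"y":0,"z":0,"rx":0,"ry":0,"rz":0,"claw":0}
    - {"x":-34,"y":0,"z":-2,"rx":0,"ry":0,"rz":0,"claw":0}
    - {"x":-38,"y":0,"z":-4,"rx":0,"ry":0,"rz":0,"claw":0}
    - {"x":-42,"y":0,"z":-6,"rx":0,"ry":0,"rz":0,"claw":0}
    - {"x":-46,"y":0,"z":-8,"rx":0,"ry":0,"rz":0,"claw":0}

```text
time_s: 3.65
position: [0.4676, 0.0084, 0.0986]
tcp_rot: [[-0.987, -0.162, 0.0], [-0.162, 0.987, 0.0], [-0.0, 0.0, -1.0]]
force: [-2.7, -0.1, 1.5]
opening: 0.999
grasp_force: 0.9
```

```bash
cat > look.py <<'E'
from h import *
import sys
n=sys.argv[1]
s=read_state();print(s['time_s'],s['position'],s['force'])
p=camera_params('scene');im,d=capture('scene');W=world('scene',d,p)
cv2.imwrite(f'pics/{n}.png',cv2.resize(im[100:292,160:416],None,fx=3,fy=3)[...,::-1])
hsv=cv2.cvtColor(im,cv2.COLOR_RGB2HSV)
m=(d>0)&(hsv[...,0]>8)&(hsv[...,0]<25)&(hsv[...,1]>80)&(W[...,0]>.42)&(W[...,0]<.78)&(W[...,1]>-.16)&(W[...,1]<.2)&(W[...,2]>.004)&(W[...,2]<.13)
m&=~((W[...,1]>.22))
Q=W[m];print(m.sum(),'pct xyz',np.round(np.percentile(Q,[1,50,99],axis=0),3).tolist())
zt=np.percentile(Q[:,2],98);t=Q[Q[:,2]>zt-.012]
r=cv2.minAreaRect((t[:,:2]*1000).astype(np.float32));print('top rect',r)
# side profile along heading 
E
python3 look.py s2
```

```text
3.65 [0.4676028  0.00838856 0.09858545] [-2.74436371 -0.06161756  1.46587634]
2496 pct xyz [[0.459, -0.086, 0.006], [0.52, 0.039, 0.066], [0.562, 0.122, 0.095]]
top rect ((511.0427551269531, 15.323188781738281), (87.00769805908203, 209.86241149902344), 7.779777526855469)
```

View pics/s2.png

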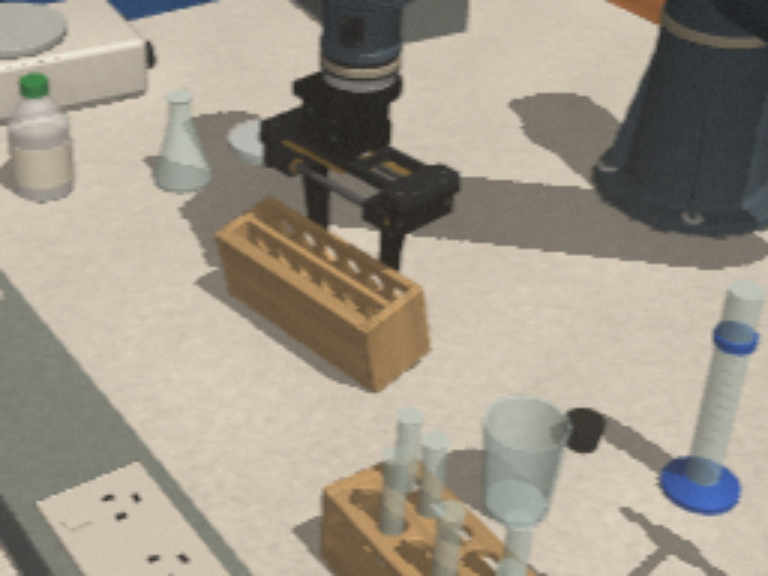

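The rack is tipping cleanly: its near edge has risen to about 95 mm, and both fingers are on the top board. I continue.

Call:
apply_moves:
  rows:
    - {"x":-4,"y":0,"z":-2,"rx":0,"ry":0,"rz":0,"claw":0}
    - {"x":-8,"y":0,"z":-4,"rx":0,"ry":0,"rz":0,"claw":0}
    - {"x":-12,"y":0,"z":-6,"rx":0,"ry":0,"rz":0,"claw":0}
    - {"x":-16,"y":0,"z":-8,"rx":0,"ry":0,"rz":0,"claw":0}
    - {"x":-20,"y":0,"z":-9,"rx":0,"ry":0,"rz":0,"claw":0}
    - {"x":-24,"y":0,"z":-10,"rx":0,"ry":0,"rz":0,"claw":0}
    - {"x":-28,"y":0,"z":-11,"rx":0,"ry":0,"rz":0,"claw":0}
    - {"x":-31,"y":0,"z":-12,"rx":0,"ry":0,"rz":0,"claw":0}

```text
time_s: 4.7
position: [0.4983, 0.0133, 0.1106]
tcp_rot: [[-0.987, -0.162, 0.0], [-0.162, 0.987, -0.0], [-0.0, -0.0, -1.0]]
force: [0.2, -0.5, -0.5]
opening: 1.004
grasp_force: 0.0
```

```bash
python3 look.py s3
```

```text
4.7 [0.49832702 0.01332878 0.11059284] [ 0.18954972 -0.50709418 -0.52181978]
2037 pct xyz [[0.473, -0.084, 0.011], [0.531, 0.04, 0.07], [0.586, 0.125, 0.107]]
top rect ((520.423095703125, 17.205284118652344), (39.195762634277344, 208.474365234375), 8.63176441192627)
```

Call:
apply_moves:
  rows:
    - {"x":-4,"y":0,"z":-1,"rx":0,"ry":0,"rz":0,"claw":0}
    - {"x":-8,"y":0,"z":-2,"rx":0,"ry":0,"rz":0,"claw":0}
    - {"x":-11,"y":0,"z":-2,"rx":0,"ry":0,"rz":0,"claw":0}
    - {"x":-11,"y":0,"z":-2,"rx":0,"ry":0,"rz":0,"claw":0}

```text
time_s: 5.25
position: [0.5091, 0.0151, 0.1126]
tcp_rot: [[-0.987, -0.163, 0.0], [-0.163, 0.987, -0.0], [-0.0, -0.0, -1.0]]
force: [0.6, 0.8, -0.2]
opening: 0.998
grasp_force: 0.0
```

```bash
python3 look.py s4
```

```text
5.25 [0.50910258 0.01508289 0.11257114] [ 0.55405337  0.81024637 -0.16988461]
2667 pct xyz [[0.522, -0.076, 0.006], [0.586, 0.048, 0.062], [0.627, 0.133, 0.076]]
top rect ((566.7494506835938, 22.914138793945312), (98.367919921875, 214.50169372558594), 9.316308975219727)
```

Call:
apply_moves:
  rows:
    - {"x":10,"y":0,"z":0,"rx":0,"ry":0,"rz":0,"claw":0}
    - {"x":50,"y":0,"z":0,"rx":0,"ry":0,"rz":0,"claw":0}
    - {"x":50,"y":0,"z":0,"rx":0,"ry":0,"rz":0,"claw":0}
    - {"x":50,"y":0,"z":0,"rx":0,"ry":0,"rz":0,"claw":0}

```text
time_s: 5.8
position: [0.4597, 0.0067, 0.1128]
tcp_rot: [[-0.987, -0.162, 0.001], [-0.162, 0.987, -0.0], [-0.001, -0.0, -1.0]]
force: [1.0, -0.4, 0.5]
opening: 1.001
grasp_force: 0.0
```

```bash
python3 look.py s5; cat > top.py <<'E'
from h import *
p=camera_params('top');im,d=capture('top');W=world('top',d,p)
hsv=cv2.cvtColor(im,cv2.COLOR_RGB2HSV)
m=(d>0)&(hsv[...,0]>8)&(hsv[...,0]<25)&(hsv[...,1]>80)&(W[...,0]>.5)&(W[...,0]<.76)&(abs(W[...,1])<.2)&(W[...,2]>.062)&(W[...,2]<.085)
r=cv2.minAreaRect((W[m][:,:2]*1000).astype(np.float32));print(m.sum(),'top',r,np.median(W[m][:,2]));b=cv2.boxPoints(r)
print(b, 'gap',754-18.5e-3*b[:,1]-b[:,0])
E
python3 top.py
```

```text
5.8 [0.4596514  0.0067457  0.11276248] [ 0.96851674 -0.40594367  0.53682956]
2660 pct xyz [[0.52, -0.075, 0.006], [0.585, 0.048, 0.061], [0.627, 0.133, 0.075]]
top rect ((573.1141357421875, 23.912841796875), (84.72639465332031, 214.16983032226562), 9.189537048339844)
1071 top ((573.0723876953125, 23.447967529296875), (80.03131103515625, 208.1824188232422), 9.312006950378418) 0.07279396015190209
[[516.74097 119.69248]
 [550.4271  -85.74647]
 [629.4038  -72.79655]
 [595.71765 132.6424 ]] gap [235.04474 205.15918 125.94293 155.82849]
```

View pics/s5.png

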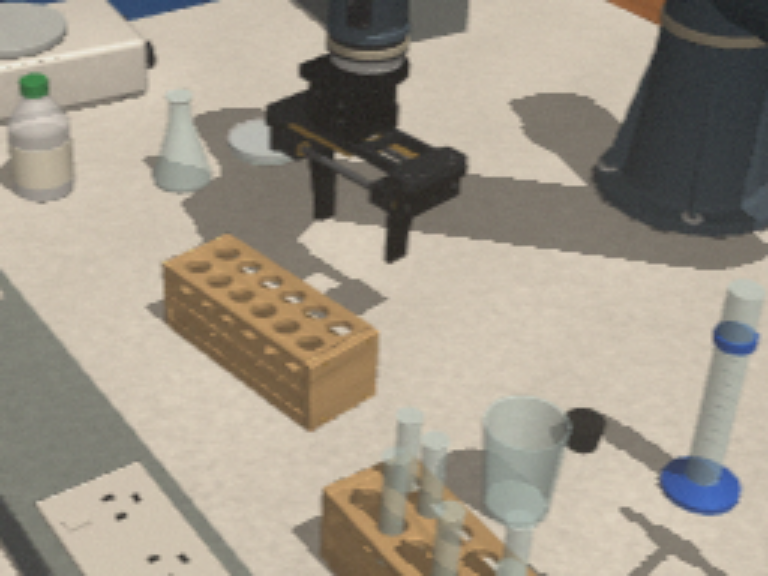

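The rack stands on its base at centre (573, 23), yaw 9.3°, with gaps to the trunking of 126 and 156 mm. Now I go low behind it, with the fingertips tilted slightly forward.

Call:
apply_moves:
  rows:
    - {"x":0,"y":0,"z":30,"rx":0,"ry":-0.8,"rz":0,"claw":0}
    - {"x":0,"y":0,"z":59,"rx":0,"ry":-0.8,"rz":0,"claw":0}
    - {"x":0,"y":0,"z":59,"rx":0,"ry":-0.8,"rz":0,"claw":0}
    - {"x":0,"y":0,"z":59,"rx":0,"ry":-0.8,"rz":0,"claw":0}

```text
time_s: 6.4
position: [0.4605, 0.0068, 0.054]
tcp_rot: [[-0.983, -0.163, 0.084], [-0.162, 0.987, 0.013], [-0.085, -0.001, -0.996]]
force: [-0.1, -0.2, -0.5]
opening: 0.999
grasp_force: 0.0
```

Call:
apply_moves:
  rows:
    - {"x":-25,"y":0,"z":2,"rx":0,"ry":0,"rz":0,"claw":0}
    - {"x":-48,"y":0,"z":4,"rx":0,"ry":0,"rz":0,"claw":0}
    - {"x":-54,"y":0,"z":4.5,"rx":0,"ry":0,"rz":0,"claw":0}
    - {"x":-58,"y":0,"z":4.9,"rx":0,"ry":0,"rz":0,"claw":0}
    - {"x":-62,"y":0,"z":5.2,"rx":0,"ry":0,"rz":0,"claw":0}
    - {"x":-66,"y":0,"z":5.5,"rx":0,"ry":0,"rz":0,"claw":0}
    - {"x":-70,"y":0,"z":5.9,"rx":0,"ry":0,"rz":0,"claw":0}
    - {"x":-75,"y":0,"z":6.3,"rx":0,"ry":0,"rz":0,"claw":0}
    - {"x":-80,"y":0,"z":6.7,"rx":0,"ry":0,"rz":0,"claw":0}
    - {"x":-85,"y":0,"z":7.1,"rx":0,"ry":0,"rz":0,"claw":0}

```text
time_s: 7.65
position: [0.5401, 0.0213, 0.053]
tcp_rot: [[-0.984, -0.163, 0.075], [-0.162, 0.987, 0.015], [-0.076, 0.002, -0.997]]
force: [-5.5, -0.5, 2.5]
opening: 1.003
grasp_force: 2.6
```

```bash
python3 look.py s6; python3 top.py
```

```text
7.65 [0.54005724 0.02128593 0.05304087] [-5.51422921 -0.47335342  2.52137946]
2780 pct xyz [[0.537, -0.071, 0.006], [0.603, 0.051, 0.064], [0.647, 0.137, 0.127]]
top rect ((541.5435791015625, 28.44689178466797), (61.47806930541992, 166.5825958251953), 9.5139799118042)
478 top ((596.7694702148438, 27.863143920898438), (77.25462341308594, 208.30880737304688), 7.9951958656311035) 0.0727067486690961
[[544.0308  125.63247]
 [573.00446 -80.65153]
 [649.5081  -69.90618]
 [620.5345  136.3778 ]] gap [207.64496 182.48761 105.78516 130.9425 ]
```

Call:
apply_moves:
  rows:
    - {"x":-5,"y":0,"z":0.4,"rx":0.01,"ry":0,"rz":0.13,"claw":0}
    - {"x":-11,"y":-0.2,"z":0.9,"rx":0.02,"ry":0,"rz":0.27,"claw":0}
    - {"x":-17,"y":-0.4,"z":1.4,"rx":0.035,"ry":0,"rz":0.41,"claw":0}
    - {"x":-23,"y":-0.7,"z":1.9,"rx":0.05,"ry":0,"rz":0.55,"claw":0}
    - {"x":-29,"y":-1.1,"z":2.4,"rx":0.06,"ry":0,"rz":0.69,"claw":0}
    - {"x":-35,"y":-1.6,"z":2.9,"rx":0.07,"ry":0,"rz":0.83,"claw":0}
    - {"x":-41,"y":-2.2,"z":3.4,"rx":0.08,"ry":0,"rz":0.97,"claw":0}
    - {"x":-47,"y":-2.9,"z":3.9,"rx":0.095,"ry":0,"rz":1.11,"claw":0}
    - {"x":-53,"y":-3.6,"z":4.4,"rx":0.105,"ry":0,"rz":1.25,"claw":0}
    - {"x":-59,"y":-4.4,"z":4.9,"rx":0.12,"ry":0,"rz":1.39,"claw":0}

```text
time_s: 9.0
position: [0.6031, 0.0261, 0.0536]
tcp_rot: [[-0.996, -0.016, 0.084], [-0.016, 1.0, 0.001], [-0.084, -0.0, -0.996]]
force: [-1.7, 0.9, -1.6]
opening: 1.002
grasp_force: 1.0
```

```bash
python3 look.py s7; python3 top.py
```

```text
9.0 [0.60306692 0.02611213 0.05360352] [-1.65829757  0.87491283 -1.57883434]
2731 pct xyz [[0.612, -0.075, 0.006], [0.665, 0.056, 0.067], [0.698, 0.132, 0.127]]
top rect ((637.7200927734375, 25.934783935546875), (120.95362854003906, 214.31455993652344), 0.8774513602256775)
292 top ((658.7435302734375, 23.625244140625), (78.58308410644531, 207.6110382080078), 0.19451069831848145) 0.07312110042642239
[[619.0998   127.29677 ]
 [619.8046   -80.313065]
 [698.38727  -80.04628 ]
 [697.68243  127.56355 ]] gap [132.54523  135.68115   57.093567  53.95764 ]
```

View pics/s7.png

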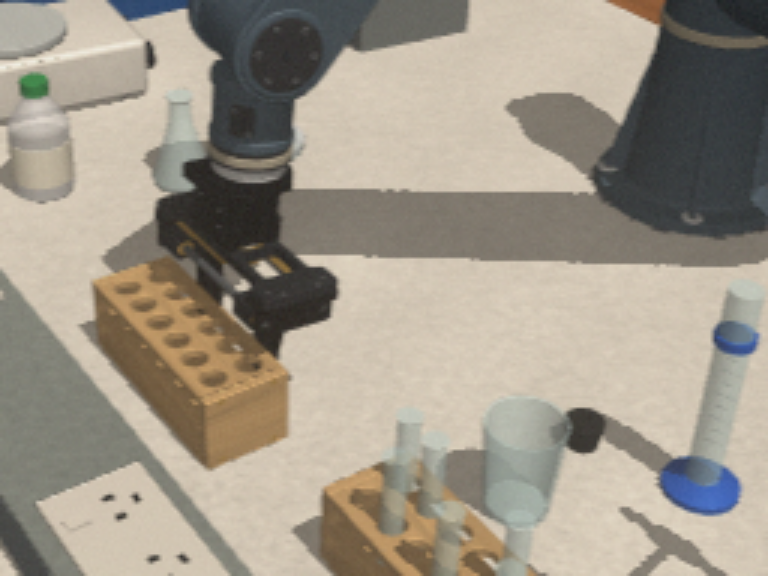

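The rack is upright and now square to the trunking, about 55 mm short of it. I push straight.

Call:
apply_moves:
  rows:
    - {"x":-4,"y":0,"z":0.3,"rx":0,"ry":0,"rz":0,"claw":0}
    - {"x":-9,"y":0,"z":0.7,"rx":0,"ry":0,"rz":0,"claw":0}
    - {"x":-14,"y":0,"z":1.2,"rx":0,"ry":0,"rz":0,"claw":0}
    - {"x":-19,"y":0,"z":1.6,"rx":0,"ry":0,"rz":0,"claw":0}
    - {"x":-24,"y":0,"z":2,"rx":0,"ry":0,"rz":0,"claw":0}
    - {"x":-29,"y":0,"z":2.4,"rx":0,"ry":0,"rz":0,"claw":0}
    - {"x":-34,"y":0,"z":2.8,"rx":0,"ry":0,"rz":0,"claw":0}
    - {"x":-39,"y":0,"z":3.2,"rx":0,"ry":0,"rz":0,"claw":0}
    - {"x":-43,"y":0,"z":3.6,"rx":0,"ry":0,"rz":0,"claw":0}
    - {"x":-46,"y":0,"z":3.8,"rx":0,"ry":0,"rz":0,"claw":0}

```text
time_s: 10.35
position: [0.649, 0.0269, 0.0537]
tcp_rot: [[-0.996, -0.017, 0.083], [-0.017, 1.0, 0.001], [-0.083, -0.0, -0.997]]
force: [-4.4, 0.0, 3.9]
opening: 0.998
grasp_force: 2.3
```

```bash
python3 look.py s8; python3 top.py
```

```text
10.35 [0.64898739 0.02688327 0.0536965 ] [-4.43483777e+00  1.65999414e-03  3.87384820e+00]
2454 pct xyz [[0.646, -0.074, 0.008], [0.705, 0.059, 0.07], [0.743, 0.133, 0.126]]
top rect ((652.2412719726562, 34.144691467285156), (155.2615966796875, 58.69723892211914), 89.64891052246094)
172 top ((704.6929321289062, 27.136741638183594), (208.7131805419922, 78.55557250976562), 89.90058135986328) 0.07280315305830509
[[665.23413 -77.15154]
 [743.78955 -77.28785]
 [744.15173 131.42502]
 [665.5963  131.56134]] gap [90.19318  11.640259  7.416931 85.96979 ]
```

Call:
apply_moves:
  rows:
    - {"x":-2,"y":0,"z":0.2,"rx":0,"ry":0,"rz":0,"claw":0}
    - {"x":-4,"y":0,"z":0.3,"rx":0,"ry":0,"rz":0,"claw":0}
    - {"x":-6,"y":0,"z":0.5,"rx":0,"ry":0,"rz":0,"claw":0}
    - {"x":-8,"y":0,"z":0.7,"rx":0,"ry":0,"rz":0,"claw":0}

```text
time_s: 10.95
position: [0.6568, 0.027, 0.0537]
tcp_rot: [[-0.996, -0.017, 0.083], [-0.017, 1.0, 0.001], [-0.083, -0.0, -0.997]]
force: [-5.9, -0.6, 3.2]
opening: 0.999
grasp_force: 2.4
```

Call:
apply_moves:
  rows:
    - {"x":-1,"y":0,"z":0,"rx":0,"ry":0,"rz":0,"claw":0}
    - {"x":-2,"y":0,"z":0.2,"rx":0,"ry":0,"rz":0,"claw":0}

```text
time_s: 11.2
position: [0.6588, 0.027, 0.0536]
tcp_rot: [[-0.996, -0.017, 0.083], [-0.017, 1.0, 0.001], [-0.083, -0.0, -0.997]]
force: [-5.6, -0.4, 4.5]
opening: 0.997
grasp_force: 2.7
```

Call:
apply_moves:
  rows:
    - {"x":-1,"y":0,"z":0,"rx":0,"ry":0,"rz":0,"claw":0}
    - {"x":-2,"y":0,"z":0.2,"rx":0,"ry":0,"rz":0,"claw":0}

```text
time_s: 11.45
position: [0.6605, 0.0271, 0.0536]
tcp_rot: [[-0.996, -0.017, 0.083], [-0.017, 1.0, 0.001], [-0.083, -0.0, -0.997]]
force: [-5.5, -0.6, 4.6]
opening: 0.998
grasp_force: 3.0
```

Call:
apply_moves:
  rows:
    - {"x":-1,"y":0,"z":0,"rx":0,"ry":0,"rz":0,"claw":0}

```text
time_s: 11.58
position: [0.6605, 0.0271, 0.0536]
tcp_rot: [[-0.997, -0.017, 0.08], [-0.017, 1.0, 0.001], [-0.08, -0.0, -0.997]]
force: [-7.1, -0.8, 5.3]
opening: 1.003
grasp_force: 3.8
```

Call:
apply_moves:
  rows:
    - {"x":-1,"y":0,"z":0,"rx":0,"ry":0,"rz":0,"claw":0}

```text
time_s: 11.7
position: [0.6606, 0.0271, 0.0536]
tcp_rot: [[-0.997, -0.017, 0.078], [-0.017, 1.0, 0.001], [-0.078, -0.0, -0.997]]
force: [-9.3, -1.3, 6.3]
opening: 0.999
grasp_force: 4.5
```

Call:
apply_moves:
  rows:
    - {"x":-1,"y":0,"z":0,"rx":0,"ry":0,"rz":0,"claw":0}
    - {"x":-2,"y":0,"z":0,"rx":0,"ry":0,"rz":0,"claw":0}
    - {"x":-3,"y":0,"z":0,"rx":0,"ry":0,"rz":0,"claw":0}

```text
time_s: 12.08
position: [0.6609, 0.0271, 0.0536]
tcp_rot: [[-0.997, -0.018, 0.072], [-0.018, 1.0, 0.001], [-0.072, -0.0, -0.997]]
force: [-14.6, -2.9, 10.9]
opening: 0.999
grasp_force: 6.9
```

```bash
python3 look.py s9; python3 top.py
```

```text
12.075 [0.66087491 0.02712287 0.05362982] [-14.56761372  -2.94053352  10.92433375]
2203 pct xyz [[0.656, -0.074, 0.008], [0.712, 0.061, 0.071], [0.754, 0.133, 0.127]]
top rect ((666.8443603515625, 25.428985595703125), (59.403106689453125, 146.08155822753906), 1.4151564836502075)
158 top ((715.6975708007812, 27.39429473876953), (209.5446014404297, 77.16741180419922), 89.56250762939453) 0.073056909586797
[[676.315    -77.080345]
 [753.48016  -77.66956 ]
 [755.08014  131.86893 ]
 [677.915    132.45816 ]] gap [79.11096    1.9567261 -3.5197144 73.63452  ]
```

View pics/s9.png

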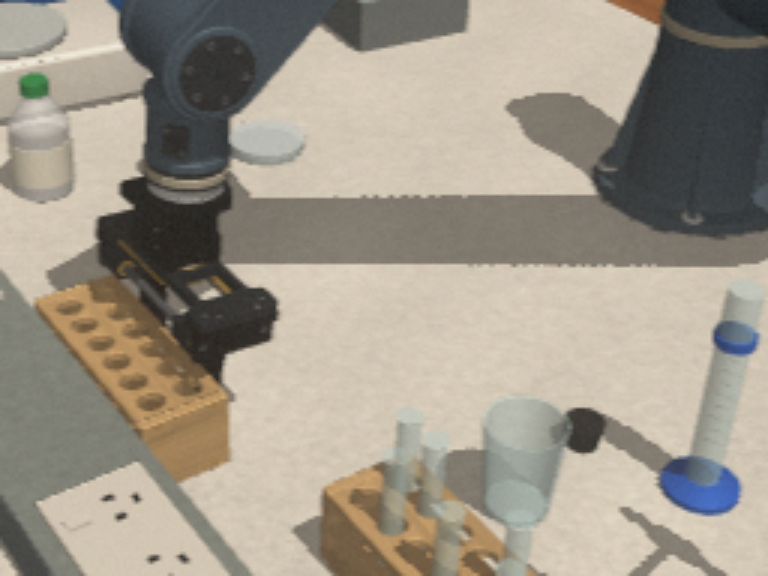

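The rack is against the trunking with its full length along the front. I back off to measure without the gripper in the way.

Call:
apply_moves:
  rows:
    - {"x":5,"y":0,"z":-0.4,"rx":0,"ry":0,"rz":0,"claw":0}
    - {"x":15,"y":0,"z":-1,"rx":0,"ry":0,"rz":0,"claw":0}
    - {"x":60,"y":0,"z":-5,"rx":0,"ry":0,"rz":0,"claw":0}
    - {"x":120,"y":0,"z":-10,"rx":0,"ry":0,"rz":0,"claw":0}
    - {"x":170,"y":0,"z":-14,"rx":0,"ry":0,"rz":0,"claw":0}
    - {"x":190,"y":0,"z":-16,"rx":0,"ry":0,"rz":0,"claw":0}
    - {"x":190,"y":0,"z":-16,"rx":0,"ry":0,"rz":0,"claw":0}
    - {"x":190,"y":0,"z":-16,"rx":0,"ry":0,"rz":0,"claw":0}

```text
time_s: 13.18
position: [0.4783, 0.0233, 0.0545]
tcp_rot: [[-0.996, -0.017, 0.089], [-0.017, 1.0, 0.0], [-0.089, -0.001, -0.996]]
force: [0.4, 0.3, 0.1]
opening: 1.001
grasp_force: 0.0
```

```bash
python3 look.py s10; python3 top.py; python3 - <<'E'
from h import *
im,d=capture('top');cv2.imwrite('pics/t10.png',cv2.resize(im[110:220,170:330],None,fx=5,fy=5,interpolation=cv2.INTER_CUBIC)[...,::-1])
E
```

```text
13.175 [0.47833753 0.02331221 0.05446055] [0.35603998 0.28722013 0.0924824 ]
2154 pct xyz [[0.497, -0.074, 0.008], [0.712, 0.06, 0.071], [0.754, 0.133, 0.126]]
top rect ((601.2794799804688, 24.52044677734375), (307.4705505371094, 215.63345336914062), 0.9562414884567261)
1232 top ((714.1383666992188, 26.790977478027344), (81.215576171875, 209.5346221923828), 0.6922134757041931) 0.07316969005338847
[[672.2679   131.06006 ]
 [674.79926  -78.459274]
 [756.00885  -77.4781  ]
 [753.4775   132.04123 ]] gap [79.307495  80.65222   -0.5755005 -1.920227 ]
```

View pics/t10.png

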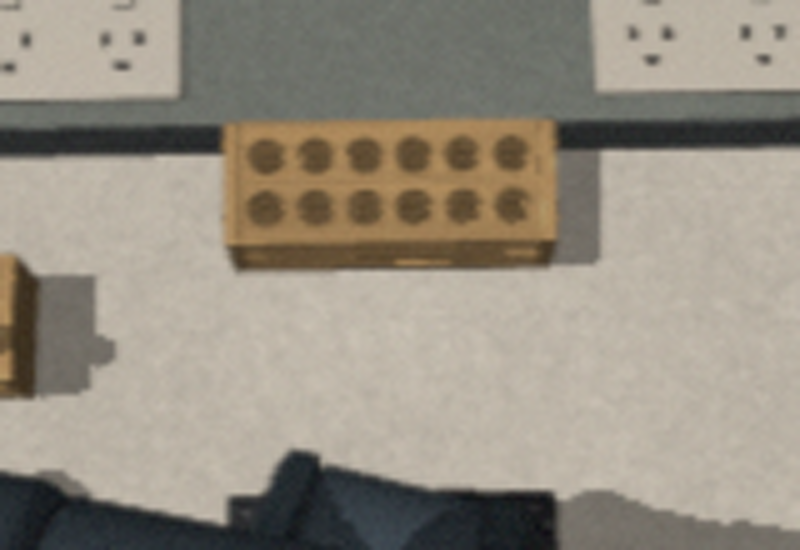

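View pics/s10.png

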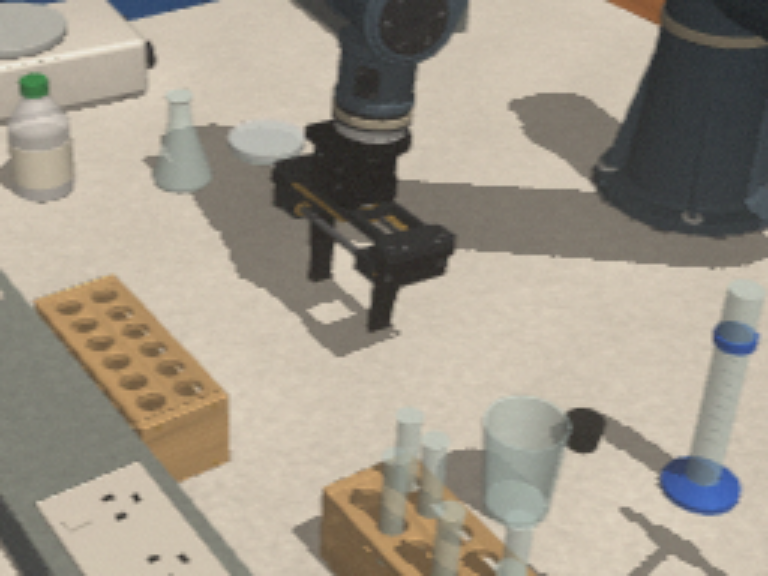

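The rack stands upright. Its back edge lies along the trunking front at both ends, with measured gaps within about 2 mm of zero. The other things show no visible change and the arm is clear, so I hand in.

```bash
python3 -c "
from rig import hand_in
print(hand_in())"
```

```text
the job is handed in; nothing more can be done
None
```

The rack was tipped upright and pushed flush against the trunking (measured gaps at both ends within about 2 mm of zero), the other items showed no visible shift, and the job is handed in; no verdict was returned.

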